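# Clamp a wax block with the inner of two concentric knobs

### The job

Push the wax block gently along its channel until it is fully home against the stop of the hold-down press. Then turn only the inner (fine) knob clockwise until the press foot bears on the block with about 10 N, feeling for the touch, and let go. Leave the outer (coarse) ring at its setting, do not overtighten, and leave the other things on the bench alone.

Things in the scene. Friction and masses are not known exactly. Their poses are not given: they have to be found in the camera images.
- press_stand: The hold-down press, bolted to the bench: steel base plate 220 x 130 x 10 mm with a channel on it. Origin at bench level on the channel's centre line; x axis along the channel from its open mouth towards the stop, z up. The base plate runs from x = -120 to 100 mm; the channel floor is 10 mm above the bench, two side rails stand at y = +-41.5 mm (tops 26 mm above the bench).
- stop_face (a point): Centre line of the upright stop face that ends the channel, 26 mm along the press_stand's x axis and 30 mm above the bench; the block is to be pushed against it. The stop pad is 70 mm wide and reaches up to 40 mm; right behind it stands the grey column.
- column_top (a point): Top of the grey column (64 x 70 mm) on the common vertical axis of both knobs, 124 mm above the bench. From here up: a dial plate (4 mm), the outer ring (diameter 56 mm, 128 to 147 mm above the bench), the inner knob (diameter 26 mm).
- press_arm: Grey press arm (44 x 36 x 26 mm) on the column's front; only the outer ring moves it (5 mm down per rad). Origin on the foot's axis, about 104 mm above the bench. It carries the inner knob and a round shaft with the press foot (rubber pad, diameter 22 mm). At the start the pad hangs 3 to 12 mm above the block, differently each time.
- wax_block_centre (a point): Centre, half-way up, of the rough yellow wax block: 103 mm long along the channel, 77 mm wide, 51 mm high at its highest, about 0.34 kg, loose in the channel short of the stop. Sides and top are uneven and rounded by some mm, so the height of the foot's touch must be felt. When home, this centre is about 51 mm before the stop face.
- fine_knob_centre (a point): Centre of the inner (fine) knob: knurled steel, diameter 26 mm, 36 mm tall, so it reaches 18 mm above and below this point. Ring and knob share an axis; the top of the outer ring is 146.5 mm above the bench, 19 to 27 mm below this point, so fingertips must stay clear of it.
- fine_knob (a joint): Angle of the inner knob, rad; 0 at the start, grows clockwise seen from above, lowering the foot 10 mm per rad (end stop 2.4). Steady friction about 0.18 N m; it stays where left. The foot is sprung: after first touch its force grows 50 N per rad and the knob's torque by 0.01 N m per N, so 10 N is 0.2 rad and 0.1 N m past the touch.
- ring_mark (a point): Light mark on top of the outer (coarse) ring, 26 mm from its axis. The ring turns above about 0.25 N m: by fingertips rubbing on it, or by more than some 45 N up or down on the inner knob or the foot.
- coarse_ring (a joint): Angle of the outer ring, rad, clockwise positive; its setting differs from start to start and must stay.
- wick_spool: Bystander: spool of wick, diameter 54 mm, 62 mm high; origin under its centre.
- masking_tape: Bystander: roll of masking tape lying flat, diameter 98 mm, 25 mm high; origin under its centre.
- cork_ring: Bystander: cork ring lying flat, diameter 100 mm, 30 mm high; origin under its centre.
Mind the look-alikes: they are no part of the job. What is shaped like the part that bears wax_block_centre but pink or red is not meant.

How it is judged (in metres and radians):
On the way, in this order (a step that is already met when the one before it is completed fails the run):
1. the wax block is home against the stop, the foot not yet on it (x of wax_block_centre in the frame of press_stand above -0.029 m and contact force between press_arm and wax_block below 0.5 N), for 0.2 s.
2. the foot bears on the block with 5 to 15 N (contact force between press_arm and wax_block between 5 and 15 N), for 0.2 s.
At the end, for the whole second after the job is handed in: The wax block rests home (within about 3 mm of the stop), the foot bears on it with 5 to 15 N, the mark of the outer ring is within 2.5 mm of where it was, and everything is released (all of step 2 and x of wax_block_centre in the frame of press_stand above -0.029 m and distance of ring_mark from where it was at the start of the episode below 0.0025 m and linear speed of wax_block below 0.01 m/s); the robot touches nothing.
It fails at once if the outer ring was turned (its mark moved more than 2.5 mm) (distance of ring_mark from where it was at the start of the episode above 0.0025 m).
It fails at once if the foot was overtightened: more than 20 N on the block (contact force between press_arm and wax_block above 20 N).
It fails at once if the block was shoved with more than 40 N (contact force between the fingers and wax_block above 40 N).
It fails at once if a bystander was moved more than 15 mm (distance of any of wick_spool, masking_tape, cork_ring from where it was at the start of the episode above 0.015 m).
It also fails if it takes over 64 s, if anything falls off the work surface, if the arm or the gripper's body presses on something with over 40 N, if the wrist force passes 120 N, or if a joint passes its speed limit or range.

### The arm

A 6-joint arm with a two-finger parallel gripper is mounted at the origin on the work surface; the furniture and walls round the work are solid. World frame = base frame: x ahead of the robot, y to its left, z up, the work surface at z = 0. Lengths are in m, angles in degrees, forces in N, time in s.
With the tool pointing down it reaches from about 0.375 to 0.9 m from the base axis. Payload 3.1 kg.
Tool frame: the origin (TCP) lies on the front face of the gripper's body, between the roots of the fingers; the fingertips stand 70 mm ahead of it and the grasp point (between the pads) lies 51 mm ahead of it (bot.tip_extent is the distance from the TCP to the fingertips, in m); z points along the fingers, x is the direction in which the jaws open and shut, and the axes are right-handed (so a half turn about z gives the same grasp; the last joint's range is limited). The gripper opens to 87 mm and grips with 3 to 60 N. Pads are 19 mm wide; open, the fingers measure 117 mm over their backs; the gripper's body (75 mm by 190 mm) begins 51 mm behind the grasp point.
Start: joints at [67.007, 30.224, 82.088, -0, 67.689, -10.227], TCP at [0.138, 0.61, 0.292] pointing down, gripper open.
Joint ranges: [-176.69, 176.69], [-43.24, 126.21], [12.49, 139.97], [-82, 262], [0, 151.66], [-163.58, 163.58]. Speed limits (degrees/s): [159.86, 159.86, 180, 180, 180, 180].

### API

Orientations are given as a 3x3 rotation matrix whose columns are the frame's x, y, z axes.
In Python, from rig import bot, viewer, ticket gives the robot as it stands. The module is installed in compiled form; this text tells all that it offers.
- The arm moves only by the tool arm_command, never from a script. Its argument "targets" is a list of rows, each an object with "rot": the turn, a rotation vector about the tool's x, y, z in degrees, a list of three; "offset": the shift along the tool's x, y, z in cm, a list of three; "gripper": the closure, from 0 (fully open) to 1 (shut). A call has 1 to 8 rows; each row is the pose to reach, as a shift and turn from the pose commanded when the call began, along the tool's axes at that moment; what a row does not reach only later rows make up. A row lasts 1/10 s, in which the tool goes at most 50 mm and 8.59 degrees, less where a joint would pass 70% of its speed; a pose out of reach is approached as far as the arm can. A call with a gripper value outside its range is refused whole. The fingers move at their own pace and stop on an object; the grip force is fixed at half the most. Time passes only in rows, so rows that repeat a pose let the fingers close. It gives the time, the measured TCP pose, the force and the opening at its end, in the units of the state.
- bot.read_state(): the state, without advancing time (a new reading comes with each control period).
- viewer.capture(name): name is "scene" or "top"; returns a dict with "frame" (420x560x3 uint8, red, green, blue), "fx", "fy", "cx", "cy" (pixels), "view" (4x4, takes a point from world to camera coordinates). Camera axes: x right, y down, z forward; pixel columns grow to the right and rows downward; lengths in m; the calibration is good to about 2 mm. A picture is of the moment at which its call begins. There is no depth.
- ticket.hand_in(): hands the job in, once; it reports no verdict.
The state is a dict: "time_s": time; "joint_positions": joint angles; "qvel": joint speeds; "tau": joint torques, N m; "position": TCP position; "tcp_rot": TCP orientation; "force": force on the tool from outside, world axes, zero at the start; "moment": the same for the moment, N m; "opening": opening from 0.0 (shut) to 1.0 (fully open).
Only numpy, scipy, OpenCV 4.12 (cv2) and the standard library are available. Lean on these libraries where they do the work, as an engineer would, in place of code of your own. Each camera call takes 0.05 s, during which the arm holds its last target. There are 200 camera calls.

## Working session

There is one attempt and no reset: what is moved stays moved. The work goes in short steps, Python scripts to look and compute and a tool call to move; the robot and the scene stay as the last step left them, time stands still between calls to the robot, and variables do not carry over. Pictures are saved under pics/ and viewed, about 8 in all and at most 12, crops included, and the job is handed in when it is done.

Besides the shell and the picture viewer there is one more tool, called after "Emit:" by a JSON object that holds its "api" and its "payload", one argument or row to a line. arm_command: Moves the arm, as the interface text tells. Its arguments: {"type":"object","properties":{"targets":{"type":"array"}},"required":["targets"]}

```bash
mkdir -p pics; cat > h.py <<'E'
import numpy as np, cv2
from rig import bot, viewer, ticket
def cap(n,f=None):
    d=viewer.capture(n)
    if f: cv2.imwrite('pics/'+f,d['frame'][:,:,::-1])
    return d
def ray(d,u,v,z):
    "world point at height z seen at pixel u,v"
    V=np.array(d['view']);R,t=V[:3,:3],V[:3,3]
    c=-R.T@t; r=R.T@np.array([(u-d['cx'])/d['fx'],(v-d['cy'])/d['fy'],1])
    return c+r*(z-c[2])/r[2]
def proj(d,p):
    V=np.array(d['view']);q=V[:3,:3]@np.array(p)+V[:3,3]
    return np.array([d['fx']*q[0]/q[2]+d['cx'],d['fy']*q[1]/q[2]+d['cy']])
E
python3 - <<'E'
from h import *
for n in('scene','top'):
    d=cap(n,n+'0.png'); V=np.array(d['view']); print(n,d['fx'],d['cx'],d['cy'],(-V[:3,:3].T@V[:3,3]).round(3),V.round(3).tolist())
s=bot.read_state(); print(s['position'],s['tcp_rot'],s['force'],s['opening'],s['time_s'])
E
```

```text
scene 522.8817134454317 276.2782992815647 199.77489107032082 [-0.04  -1.075  1.056] [[0.867, -0.498, -0.019, -0.481], [-0.318, -0.523, -0.791, 0.26], [0.384, 0.692, -0.612, 1.405], [0.0, 0.0, 0.0, 1.0]]
top 384.77537742660706 282.0445533968094 208.42307385216077 [ 0.299 -0.014  1.324] [[-0.005, -1.0, -0.004, -0.007], [-0.984, 0.006, -0.178, 0.53], [0.178, 0.003, -0.984, 1.249], [0.0, 0.0, 0.0, 1.0]]
[0.13784523 0.60906544 0.29136972] [[ 2.20949179e-01  9.75285014e-01 -7.75280793e-04]
 [ 9.75283441e-01 -2.20950244e-01 -1.78864927e-03]
 [-1.91574131e-03 -3.60917932e-04 -9.99998100e-01]] [-0.37226348  0.27600076 -0.775147  ] 1.0032614631333112 0.1
```

View pics/scene0.png

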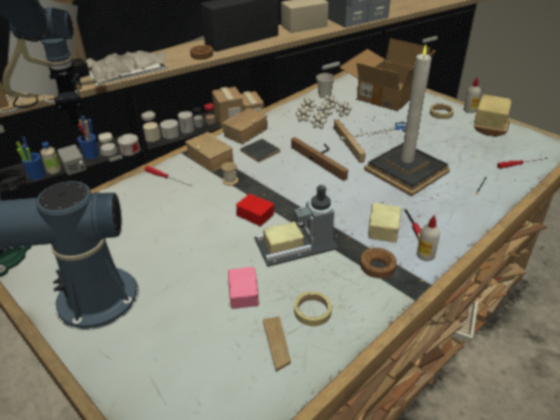

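View pics/top0.png

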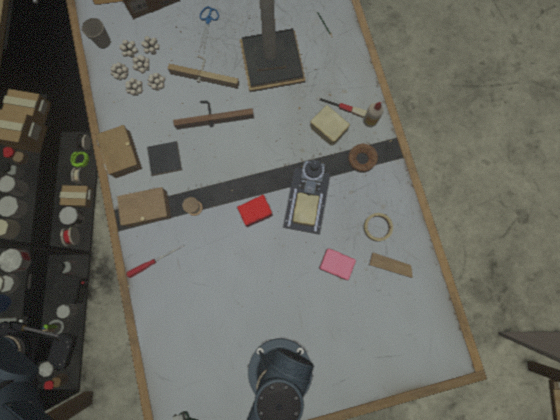

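The scene view shows the press at about (300,230), with the yellow block in its channel. Red and pink look-alikes are at (255,209) and (243,286). In the top view the press is at (308,195), the column is on the far side, and the mouth faces the robot. Next I zoom in.

```bash
python3 - <<'E'
import cv2,numpy as np
a=cv2.imread('pics/top0.png')[150:245,265:350]; b=cv2.imread('pics/scene0.png')[175:270,245:350]
a=cv2.resize(a,None,fx=6,fy=6,interpolation=cv2.INTER_CUBIC)[:,:400*2][:570,:]
b=cv2.resize(b,None,fx=6,fy=6,interpolation=cv2.INTER_CUBIC)
cv2.imwrite('pics/a.png',a);cv2.imwrite('pics/b.png',b);print(a.shape,b.shape)
E
```

```text
(570, 510, 3) (570, 630, 3)
```

View pics/a.png

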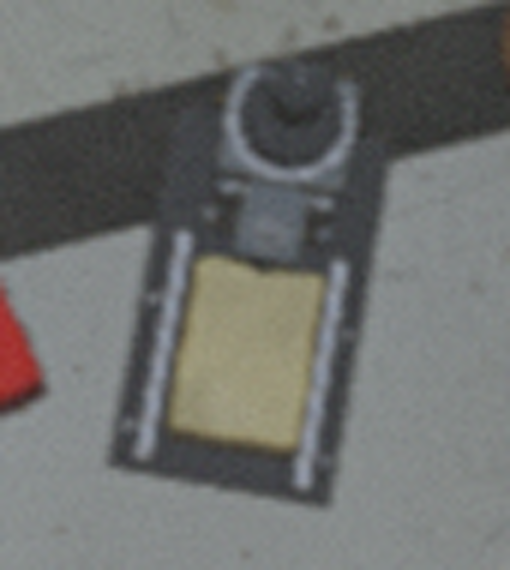

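View pics/b.png

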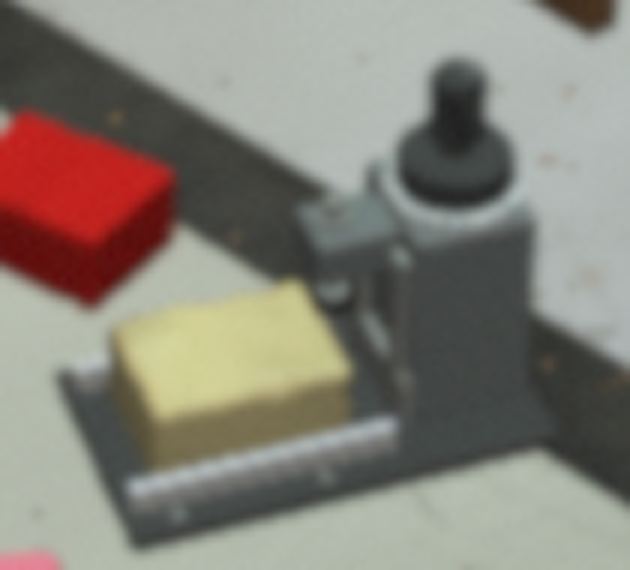

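The zooms show the plate corners, rails, dial plate and knob clearly. I'll fit the stand's pose from both views.

```bash
cat > fit.py <<'E'
from h import *
from scipy.optimize import least_squares
T=viewer.capture('top');S=viewer.capture('scene')
full=lambda p,o:(np.array(p)+.5)/6-.5+o
ta=np.array([265,150]);sa=np.array([245,175])
# (cam, crop px, local point)
L=[(T,(108,463),(-.12,.065,.01),ta),(T,(330,505),(-.12,-.065,.01),ta),
   (S,(138,540),(-.12,-.065,.01),sa),(S,(60,372),(-.12,.065,.01),sa),(S,(555,432),(.1,-.065,.01),sa)]
def w(p,l): c,s=np.cos(p[2]),np.sin(p[2]); return [p[0]+c*l[0]-s*l[1],p[1]+s*l[0]+c*l[1],l[2]]
f=lambda p:np.concatenate([proj(c,w(p,l))-full(m,o) for c,m,l,o in L])
r=least_squares(f,[.58,-.06,-.1]); p=r.x
print('stand',p[:2].round(4),np.degrees(p[2]).round(2),'res px',r.fun.reshape(-1,2).round(2).tolist())
loc=lambda q:(np.array([[np.cos(p[2]),np.sin(p[2])],[-np.sin(p[2]),np.cos(p[2])]])@(q[:2]-p[:2])).round(4)
for n,c,m,o,z in [('dial',T,(290,118),ta,.128),('knobtop',T,(293,97),ta,.188),('knobtop',S,(460,72),sa,.188),
  ('blk nl',T,(170,432),ta,.055),('blk nr',T,(298,452),ta,.055),('blk fl',T,(195,258),ta,.055),('blk fr',T,(325,270),ta,.055),
  ('railL near',T,(145,458),ta,.026),('railR near',T,(303,490),ta,.026),('railL far',T,(185,232),ta,.026),('railR far',T,(340,262),ta,.026),
  ('blkS near',S,(155,418),sa,.055),('blkS farR',S,(350,370),sa,.055),('armS',S,(325,232),sa,.117)]:
    q=ray(c,*full(m,o),z); print(n,q.round(4),'local',loc(q))
np.save('stand.npy',p)
E
python3 fit.py
```

```text
stand [ 0.5762 -0.0977] -10.98 res px [[-0.16, 0.61], [0.13, 0.58], [-0.23, 0.03], [-0.69, -0.81], [1.78, -0.24]]
dial [ 0.6431 -0.1104  0.128 ] local [0.0681 0.0003]
knobtop [ 0.6369 -0.1073  0.188 ] local [0.0614 0.0021]
knobtop [ 0.6423 -0.107   0.188 ] local [0.0666 0.0035]
blk nl [ 0.4841 -0.0462  0.055 ] local [-0.1002  0.033 ]
blk nr [ 0.4725 -0.117   0.055 ] local [-0.0981 -0.0387]
blk fl [ 0.5829 -0.0612  0.055 ] local [-0.0004  0.0371]
blk fr [ 0.5755 -0.1342  0.055 ] local [ 0.0063 -0.0359]
railL near [ 0.4735 -0.0326  0.026 ] local [-0.1132  0.0444]
railR near [ 0.4548 -0.1217  0.026 ] local [-0.1146 -0.0467]
railL far [ 0.6047 -0.0567  0.026 ] local [0.0202 0.0456]
railR far [ 0.5865 -0.1457  0.026 ] local [ 0.0192 -0.0451]
blkS near [ 0.4719 -0.1127  0.055 ] local [-0.0995 -0.0346]
blkS farR [ 0.5683 -0.1314  0.055 ] local [-0.0013 -0.0345]
armS [ 0.5726 -0.1009  0.117 ] local [-0.0029 -0.0039]
```

```bash
cat >> h.py <<'E'
from scipy.spatial.transform import Rotation as Ro
YAW=-10.7
def W(lx,ly):
    c,s=np.cos(np.radians(YAW)),np.sin(np.radians(YAW)); o=np.array([.5762,-.0977]); return o+[c*lx-s*ly,s*lx+c*ly]
def go(x,y,z,xyaw,fr=None):
    "offset cm, rotvec deg to reach TCP x,y,z pointing down with tool x at xyaw"
    if fr is None:
        s=bot.read_state(); fr=(np.array(s['position']),np.array(s['tcp_rot']))
    a=np.radians(xyaw); G=np.array([[np.cos(a),np.sin(a),0],[np.sin(a),-np.cos(a),0],[0,0,-1]]).T
    G=np.column_stack([[np.cos(a),np.sin(a),0],[np.sin(a),-np.cos(a),0],[0,0,-1]])
    off=fr[1].T@(np.array([x,y,z])-fr[0])*100; rv=np.degrees(Ro.from_matrix(fr[1].T@G).as_rotvec())
    print('off',off.round(2).tolist(),'rot',rv.round(2).tolist()); return np.array([x,y,z]),G
def local():
    s=bot.read_state(); c,k=np.cos(np.radians(YAW)),np.sin(np.radians(YAW)); d=np.array(s['position'])[:2]-[.5762,-.0977]
    print('local',(np.array([[c,k],[-k,c]])@d).round(4),'z',s['position'][2],'F',np.round(s['force'],2),'M',np.round(s['moment'],3),'op',s['opening'],'t',s['time_s'],'q6',s['joint_positions'][5])
E
python3 - <<'E'
from h import *
print(W(-.15,0),W(.066,0))
f=go(.42,.3,.25,79.3); go(*W(-.15,0),.2,79.3,f); go(*W(-.15,0),.107,79.3,f)
E
```

```text
[ 0.42880808 -0.06985001] [ 0.64105244 -0.109954  ]
off [-23.92, 34.35, 4.19] rot [-0.02, 0.08, -2.06]
off [-36.18, 7.73, 5.0] rot [0.0, 0.0, 0.0]
off [-36.18, 7.73, 14.3] rot [0.0, 0.0, 0.0]
```

Emit:
{"api": "arm_command", "payload": {
  "targets": [
    {"offset":[-23.9,34.3,4.2],"rot":[0,0,-2],"gripper":0.6},
    {"offset":[-23.9,34.3,4.2],"rot":[0,0,-2],"gripper":0.6},
    {"offset":[-23.9,34.3,4.2],"rot":[0,0,-2],"gripper":0.6},
    {"offset":[-23.9,34.3,4.2],"rot":[0,0,-2],"gripper":0.6},
    {"offset":[-23.9,34.3,4.2],"rot":[0,0,-2],"gripper":0.6},
    {"offset":[-23.9,34.3,4.2],"rot":[0,0,-2],"gripper":0.6},
    {"offset":[-23.9,34.3,4.2],"rot":[0,0,-2],"gripper":0.6},
    {"offset":[-23.9,34.3,4.2],"rot":[0,0,-2],"gripper":0.6}
  ]
}}

```text
time_s: 1.0
position: [0.4073, 0.3139, 0.2521]
tcp_rot: [[0.187, 0.982, 0.0], [0.982, -0.187, 0.0], [0.0, 0.0, -1.0]]
force: [-0.4, 0.7, -0.6]
opening: 0.421
```

```bash
python3 - <<'E'
from h import *
local();f=go(*W(-.15,0),.2,79.3)
E
```

```text
local [-0.2423  0.3731] z 0.25214549359715166 F [-0.37  0.73 -0.64] M [-0.01  -0.025  0.007] op 0.42110662857549275 t 1.0 q6 -54.09410639817824
off [-37.3, 9.27, 5.21] rot [0.01, -0.01, -0.06]
```

Emit:
{"api": "arm_command", "payload": {
  "targets": [
    {"offset":[-37.3,9.3,5.2],"rot":[0,0,0],"gripper":0.6},
    {"offset":[-37.3,9.3,5.2],"rot":[0,0,0],"gripper":0.6},
    {"offset":[-37.3,9.3,5.2],"rot":[0,0,0],"gripper":0.6},
    {"offset":[-37.3,9.3,5.2],"rot":[0,0,0],"gripper":0.6},
    {"offset":[-37.3,9.3,5.2],"rot":[0,0,0],"gripper":0.6},
    {"offset":[-37.3,9.3,5.2],"rot":[0,0,0],"gripper":0.6},
    {"offset":[-37.3,9.3,5.2],"rot":[0,0,0],"gripper":0.6},
    {"offset":[-37.3,9.3,5.2],"rot":[0,0,0],"gripper":0.6}
  ]
}}

```text
time_s: 1.8
position: [0.4282, -0.0712, 0.2001]
tcp_rot: [[0.189, 0.982, 0.001], [0.982, -0.189, -0.001], [-0.0, 0.001, -1.0]]
force: [0.5, 0.4, -0.2]
opening: 0.402
```

```bash
python3 - <<'E'
from h import *
local();f=go(*W(-.15,0),.106,79.3)
E
```

```text
local [-0.1504 -0.0014] z 0.20005971573576756 F [ 0.46  0.45 -0.22] M [-0.031 -0.006 -0.045] op 0.40191794896560246 t 1.8 q6 -103.37122063800182
off [0.15, 0.03, 9.41] rot [0.05, 0.02, -0.17]
```

Emit:
{"api": "arm_command", "payload": {
  "targets": [
    {"offset":[0.15,0,5],"rot":[0,0,0],"gripper":0.6},
    {"offset":[0.15,0,9.4],"rot":[0,0,0],"gripper":0.6},
    {"offset":[0.15,0,9.4],"rot":[0,0,0],"gripper":0.6},
    {"offset":[0.15,1.0,9.4],"rot":[0,0,0],"gripper":0.6},
    {"offset":[0.15,2.0,9.4],"rot":[0,0,0],"gripper":0.6},
    {"offset":[0.15,2.5,9.4],"rot":[0,0,0],"gripper":0.6},
    {"offset":[0.15,2.8,9.4],"rot":[0,0,0],"gripper":0.6},
    {"offset":[0.15,2.9,9.4],"rot":[0,0,0],"gripper":0.6}
  ]
}}

```text
time_s: 2.6
position: [0.458, -0.0724, 0.108]
tcp_rot: [[0.186, 0.983, 0.004], [0.983, -0.186, -0.002], [-0.001, 0.004, -1.0]]
force: [0.5, 0.4, 1.1]
opening: 0.399
```

```bash
python3 - <<'E'
from h import *
local();d=cap('scene');cv2.imwrite('pics/c.png',cv2.resize(d['frame'][160:275,230:350,::-1],None,fx=5,fy=5,interpolation=cv2.INTER_CUBIC))
E
```

```text
local [-0.1209  0.0029] z 0.10802304389466721 F [0.53 0.39 1.1 ] M [ 0.066 -0.04  -0.021] op 0.3992827468900124 t 2.6 q6 -102.11092625511884
```

View pics/c.png

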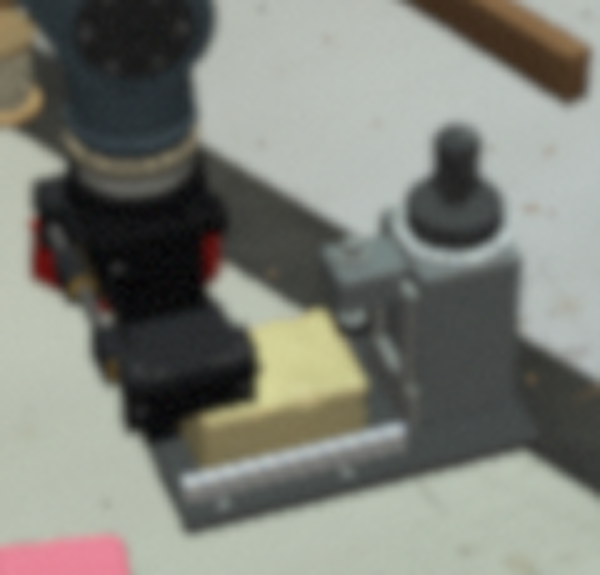

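The gripper is aligned behind the block and not yet touching it, with no force. Now pushing slowly.

Emit:
{"api": "arm_command", "payload": {
  "targets": [
    {"offset":[-0.2,0.3,0],"rot":[0,0,0],"gripper":0.6},
    {"offset":[-0.2,0.6,0],"rot":[0,0,0],"gripper":0.6},
    {"offset":[-0.2,0.8,0],"rot":[0,0,0],"gripper":0.6},
    {"offset":[-0.2,1.0,0],"rot":[0,0,0],"gripper":0.6},
    {"offset":[-0.2,1.2,0],"rot":[0,0,0],"gripper":0.6},
    {"offset":[-0.2,1.4,0],"rot":[0,0,0],"gripper":0.6},
    {"offset":[-0.2,1.6,0],"rot":[0,0,0],"gripper":0.6},
    {"offset":[-0.2,1.8,0],"rot":[0,0,0],"gripper":0.6}
  ]
}}

```text
time_s: 3.45
position: [0.4742, -0.0776, 0.1061]
tcp_rot: [[0.187, 0.982, 0.0], [0.982, -0.187, 0.0], [0.0, -0.0, -1.0]]
force: [-1.1, 0.1, -1.0]
opening: 0.4
```

Emit:
{"api": "arm_command", "payload": {
  "targets": [
    {"offset":[0,0.2,0],"rot":[0,0,0],"gripper":0.6},
    {"offset":[0,0.4,0],"rot":[0,0,0],"gripper":0.6},
    {"offset":[0,0.6,0],"rot":[0,0,0],"gripper":0.6}
  ]
}}

```text
time_s: 3.75
position: [0.4801, -0.0787, 0.1062]
tcp_rot: [[0.187, 0.982, -0.0], [0.982, -0.187, 0.0], [0.0, -0.0, -1.0]]
force: [-2.4, 0.6, -0.5]
opening: 0.397
```

```bash
python3 -c "
from h import *
local()"
```

```text
local [-0.0979  0.0008] z 0.10617457452919757 F [-2.37  0.59 -0.54] M [ 0.043  0.283 -0.01 ] op 0.39744070048773583 t 3.75 q6 -101.74054709595201
```

Emit:
{"api": "arm_command", "payload": {
  "targets": [
    {"offset":[0,0.2,0],"rot":[0,0,0],"gripper":0.6},
    {"offset":[0,0.4,0],"rot":[0,0,0],"gripper":0.6},
    {"offset":[0,0.6,0],"rot":[0,0,0],"gripper":0.6},
    {"offset":[0,0.7,0],"rot":[0,0,0],"gripper":0.6}
  ]
}}

```text
time_s: 4.15
position: [0.4871, -0.0801, 0.1063]
tcp_rot: [[0.187, 0.982, 0.0], [0.982, -0.187, -0.0], [-0.0, 0.0, -1.0]]
force: [-1.4, 0.6, -1.0]
opening: 0.406
```

Emit:
{"api": "arm_command", "payload": {
  "targets": [
    {"offset":[0,0.1,0],"rot":[0,0,0],"gripper":0.6},
    {"offset":[0,0.2,0],"rot":[0,0,0],"gripper":0.6}
  ]
}}

```text
time_s: 4.35
position: [0.4887, -0.0804, 0.1063]
tcp_rot: [[0.187, 0.982, -0.0], [0.982, -0.187, 0.0], [0.0, -0.0, -1.0]]
force: [-2.3, -0.3, -0.4]
opening: 0.402
```

Emit:
{"api": "arm_command", "payload": {
  "targets": [
    {"offset":[0,0.1,0],"rot":[0,0,0],"gripper":0.6},
    {"offset":[0,0.1,0],"rot":[0,0,0],"gripper":0.6}
  ]
}}

```text
time_s: 4.55
position: [0.4897, -0.0805, 0.1063]
tcp_rot: [[0.187, 0.982, -0.0], [0.982, -0.187, 0.0], [0.0, -0.0, -1.0]]
force: [-2.3, 0.8, -0.8]
opening: 0.403
```

Emit:
{"api": "arm_command", "payload": {
  "targets": [
    {"offset":[0,0.1,0],"rot":[0,0,0],"gripper":0.6},
    {"offset":[0,0.1,0],"rot":[0,0,0],"gripper":0.6}
  ]
}}

```text
time_s: 4.75
position: [0.4898, -0.0805, 0.1063]
tcp_rot: [[0.187, 0.982, -0.002], [0.982, -0.187, 0.001], [0.0, -0.002, -1.0]]
force: [-4.5, 0.3, 2.6]
opening: 0.401
```

Emit:
{"api": "arm_command", "payload": {
  "targets": [
    {"offset":[0,0.1,0],"rot":[0,0,0],"gripper":0.6},
    {"offset":[0,0.1,0],"rot":[0,0,0],"gripper":0.6}
  ]
}}

```text
time_s: 4.95
position: [0.49, -0.0805, 0.1062]
tcp_rot: [[0.187, 0.982, -0.004], [0.982, -0.187, 0.001], [0.0, -0.004, -1.0]]
force: [-5.8, -0.9, 2.9]
opening: 0.401
```

Emit:
{"api": "arm_command", "payload": {
  "targets": [
    {"offset":[0,0.1,0],"rot":[0,0,0],"gripper":0.6},
    {"offset":[0,0.1,0],"rot":[0,0,0],"gripper":0.6}
  ]
}}

```text
time_s: 5.15
position: [0.4902, -0.0804, 0.1062]
tcp_rot: [[0.186, 0.982, -0.006], [0.982, -0.186, 0.002], [0.001, -0.006, -1.0]]
force: [-8.3, 0.8, 5.3]
opening: 0.398
```

Emit:
{"api": "arm_command", "payload": {
  "targets": [
    {"offset":[0,0.2,0],"rot":[0,0,0],"gripper":0.6},
    {"offset":[0,0.3,0],"rot":[0,0,0],"gripper":0.6},
    {"offset":[0,0.3,0],"rot":[0,0,0],"gripper":0.6}
  ]
}}

```text
time_s: 5.45
position: [0.4907, -0.0804, 0.1062]
tcp_rot: [[0.186, 0.982, -0.012], [0.983, -0.186, 0.003], [0.001, -0.012, -1.0]]
force: [-12.3, -0.7, 8.7]
opening: 0.395
```

Emit:
{"api": "arm_command", "payload": {
  "targets": [
    {"offset":[0,-0.8,0],"rot":[0,0,0],"gripper":0.6},
    {"offset":[0,-2.5,0],"rot":[0,0,0],"gripper":0.6},
    {"offset":[0,-3,0],"rot":[0,0,0],"gripper":0.6},
    {"offset":[0,-3,-4],"rot":[0,0,0],"gripper":0.6},
    {"offset":[0,-3,-9],"rot":[0,0,0],"gripper":0.3},
    {"offset":[0,-3,-14],"rot":[0,0,0],"gripper":0.3},
    {"offset":[0,-3,-16],"rot":[0,0,0],"gripper":0.3},
    {"offset":[0,-3,-16],"rot":[0,0,0],"gripper":0.3}
  ]
}}

```text
time_s: 6.25
position: [0.4694, -0.0772, 0.2703]
tcp_rot: [[0.187, 0.982, 0.012], [0.982, -0.187, -0.005], [-0.002, 0.012, -1.0]]
force: [0.5, -0.1, 0.9]
opening: 0.658
```

```bash
python3 - <<'E'
from h import *
local();a=cap('scene')['frame'][160:275,245:350,::-1];b=cap('top')['frame'][140:245,265:350,::-1]
a=cv2.resize(a,None,fx=4,fy=5);b=cv2.resize(b,None,fx=4,fy=5)
a=cv2.resize(a,(420,460),interpolation=cv2.INTER_CUBIC);b=cv2.resize(b,(372,460),interpolation=cv2.INTER_CUBIC)
cv2.imwrite('pics/d.png',np.hstack([a,b]))
f=go(*W(.066,.001),.26,79.3); go(*W(.066,.001),.229,79.3,f)
E
```

```text
local [-0.1087  0.0003] z 0.2702836495179478 F [ 0.55 -0.13  0.93] M [-0.009  0.001  0.002] op 0.657531960190058 t 6.25 q6 -102.09947618048017
off [0.05, 17.73, 0.73] rot [0.18, 0.03, -0.06]
off [0.0, 0.0, 3.1] rot [0.0, 0.0, 0.0]
```

View pics/d.png

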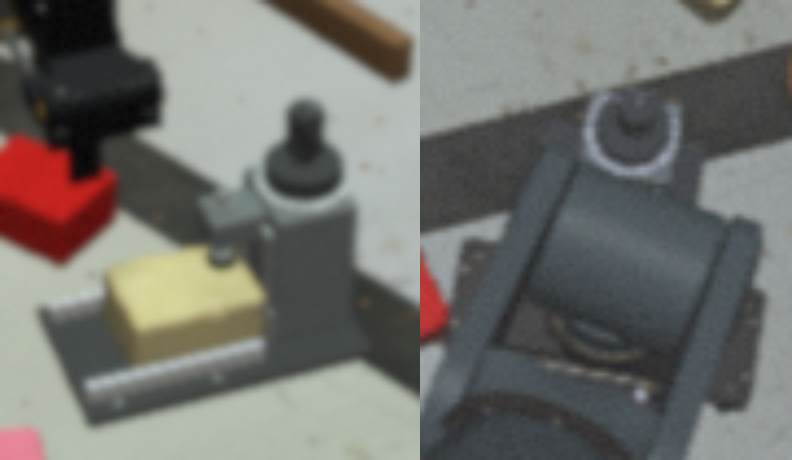

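The block is home and the foot hangs clear above it. Now I move over the knob.

Emit:
{"api": "arm_command", "payload": {
  "targets": [
    {"offset":[0,5,-0.2],"rot":[0,0,0],"gripper":0.3},
    {"offset":[0,10,-0.2],"rot":[0,0,0],"gripper":0.3},
    {"offset":[0,15,-0.2],"rot":[0,0,0],"gripper":0.3},
    {"offset":[0,17.7,-0.2],"rot":[0,0,0],"gripper":0.3},
    {"offset":[0,17.7,-0.2],"rot":[0,0,0],"gripper":0.3},
    {"offset":[0,17.7,-0.2],"rot":[0,0,0],"gripper":0.3}
  ]
}}

```text
time_s: 6.95
position: [0.6393, -0.1089, 0.2653]
tcp_rot: [[0.187, 0.982, -0.005], [0.982, -0.187, 0.002], [0.001, -0.005, -1.0]]
force: [-1.0, 0.2, 0.4]
opening: 0.698
```

```bash
python3 - <<'E'
from h import *
local();a=cap('scene')['frame'][120:240,245:385,::-1]
cv2.imwrite('pics/e.png',cv2.resize(a,None,fx=5,fy=5,interpolation=cv2.INTER_CUBIC))
f=go(*W(.066,.001),.229,79.3)
E
```

```text
local [0.0641 0.0007] z 0.26534163735188265 F [-1.02  0.24  0.43] M [-0.011  0.066  0.007] op 0.6982908473912107 t 6.95 q6 -98.76092993970447
off [0.02, 0.28, 3.68] rot [-0.29, -0.05, -0.06]
```

View pics/e.png

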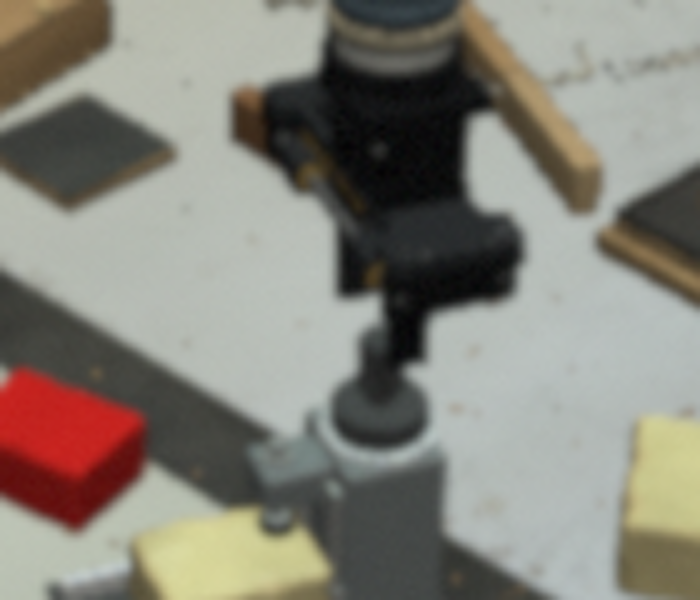

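The fingers straddle the knob: tips near (350,295) and (405,358), midpoint about (377,326), knob top about (375,330). Descending and gripping.

Emit:
{"api": "arm_command", "payload": {
  "targets": [
    {"offset":[0,0.2,1.5],"rot":[0,0,0],"gripper":0.3},
    {"offset":[0,0.2,3.0],"rot":[0,0,0],"gripper":0.3},
    {"offset":[0,0.2,3.5],"rot":[0,0,0],"gripper":0.3},
    {"offset":[0,0.2,3.5],"rot":[0,0,0],"gripper":0.5},
    {"offset":[0,0.2,3.5],"rot":[0,0,0],"gripper":0.6},
    {"offset":[0,0.2,3.5],"rot":[0,0,0],"gripper":0.65},
    {"offset":[0,0.2,3.5],"rot":[0,0,0],"gripper":0.65}
  ]
}}

```text
time_s: 7.7
position: [0.6423, -0.1096, 0.234]
tcp_rot: [[0.187, 0.982, 0.001], [0.982, -0.187, -0.001], [-0.0, 0.001, -1.0]]
force: [0.3, 0.8, 0.1]
opening: 0.425
```

Emit:
{"api": "arm_command", "payload": {
  "targets": [
    {"offset":[0,0,0],"rot":[0,0,0],"gripper":0.7},
    {"offset":[0,0,0],"rot":[0,0,0],"gripper":0.75},
    {"offset":[0,0,0],"rot":[0,0,0],"gripper":0.8},
    {"offset":[0,0,0],"rot":[0,0,0],"gripper":1},
    {"offset":[0,0,0],"rot":[0,0,0],"gripper":1},
    {"offset":[0,0,0],"rot":[0,0,0],"gripper":1}
  ]
}}

```text
time_s: 8.3
position: [0.6422, -0.1103, 0.2336]
tcp_rot: [[0.187, 0.982, 0.001], [0.982, -0.187, -0.001], [-0.001, 0.001, -1.0]]
force: [-1.9, -4.1, 2.1]
opening: 0.29
```

```bash
python3 -c "
from h import *
local();local();print(np.round(bot.read_state()['tcp_rot'],4))"
```

```text
local [ 0.0671 -0.0001] z 0.23363542511792823 F [-1.94 -4.13  2.13] M [-0.78   0.179  0.025] op 0.28987897887181596 t 8.3 q6 -98.73273298104334
local [ 0.0671 -0.0001] z 0.23363542511792823 F [-1.94 -4.13  2.13] M [-0.78   0.179  0.025] op 0.28987897887181596 t 8.3 q6 -98.73273298104334
[[ 1.867e-01  9.824e-01  5.000e-04]
 [ 9.824e-01 -1.867e-01 -1.400e-03]
 [-1.300e-03  8.000e-04 -1.000e+00]]
```

```bash
cat > r.py <<'E'
from h import *
s=bot.read_state();R=np.array(s['tcp_rot'])
print('turned %.2f deg'%(79.24-np.degrees(np.arctan2(R[1,0],R[0,0]))),'Mz %.3f'%s['moment'][2],'M',np.round(s['moment'],2),'F',np.round(s['force'],1),'op %.3f'%s['opening'],np.round(s['position'],4),'t',s['time_s'])
E
python3 r.py
```

```text
turned 0.00 deg Mz 0.025 M [-0.78  0.18  0.03] F [-1.9 -4.1  2.1] op 0.290 [ 0.6422 -0.1103  0.2336] t 8.3
```

Emit:
{"api": "arm_command", "payload": {
  "targets": [
    {"offset":[-0.1,0,0],"rot":[0,0,0],"gripper":1},
    {"offset":[-0.1,0,0],"rot":[0,0,2],"gripper":1},
    {"offset":[-0.1,0,0],"rot":[0,0,4],"gripper":1},
    {"offset":[-0.1,0,0],"rot":[0,0,4],"gripper":1}
  ]
}}

```text
time_s: 8.7
position: [0.6421, -0.1106, 0.2336]
tcp_rot: [[0.254, 0.967, 0.001], [0.967, -0.254, -0.0], [-0.0, 0.001, -1.0]]
force: [-0.2, -3.5, 3.0]
opening: 0.291
```

```bash
python3 r.py
```

```text
turned 3.98 deg Mz 0.091 M [-0.57  0.11  0.09] F [-0.2 -3.5  3. ] op 0.291 [ 0.6421 -0.1106  0.2336] t 8.7
```

Emit:
{"api": "arm_command", "payload": {
  "targets": [
    {"offset":[0,0,0],"rot":[0,0,2],"gripper":1},
    {"offset":[0,0,0],"rot":[0,0,4],"gripper":1},
    {"offset":[0,0,0],"rot":[0,0,4],"gripper":1}
  ]
}}

```text
time_s: 9.0
position: [0.6421, -0.1107, 0.2336]
tcp_rot: [[0.321, 0.947, 0.001], [0.947, -0.321, -0.001], [-0.0, 0.001, -1.0]]
force: [-0.2, -3.2, 2.3]
opening: 0.291
```

```bash
python3 r.py
```

```text
turned 7.95 deg Mz 0.116 M [-0.66  0.17  0.12] F [-0.2 -3.2  2.3] op 0.291 [ 0.6421 -0.1107  0.2336] t 9.0
```

Emit:
{"api": "arm_command", "payload": {
  "targets": [
    {"offset":[0,0,0],"rot":[0,0,2],"gripper":1},
    {"offset":[0,0,0],"rot":[0,0,4],"gripper":1},
    {"offset":[0,0,0],"rot":[0,0,4],"gripper":1}
  ]
}}

```text
time_s: 9.3
position: [0.642, -0.1108, 0.2336]
tcp_rot: [[0.386, 0.923, 0.001], [0.923, -0.386, -0.001], [-0.0, 0.001, -1.0]]
force: [-1.4, -4.4, 3.3]
opening: 0.292
```

```bash
python3 r.py
```

```text
turned 11.94 deg Mz 0.109 M [-0.73  0.14  0.11] F [-1.4 -4.4  3.3] op 0.292 [ 0.642  -0.1108  0.2336] t 9.3
```

Emit:
{"api": "arm_command", "payload": {
  "targets": [
    {"offset":[0,0,0],"rot":[0,0,1.5],"gripper":1},
    {"offset":[0,0,0],"rot":[0,0,3],"gripper":1}
  ]
}}

```text
time_s: 9.5
position: [0.642, -0.1109, 0.2336]
tcp_rot: [[0.436, 0.9, 0.001], [0.9, -0.436, -0.001], [-0.001, 0.001, -1.0]]
force: [-1.1, -5.5, 5.8]
opening: 0.291
```

```bash
python3 r.py
```

```text
turned 15.07 deg Mz 0.170 M [-0.89  0.16  0.17] F [-1.1 -5.5  5.8] op 0.291 [ 0.642  -0.1109  0.2336] t 9.5
```

Emit:
{"api": "arm_command", "payload": {
  "targets": [
    {"offset":[0,0,0],"rot":[0,0,1.5],"gripper":1},
    {"offset":[0,0,0],"rot":[0,0,3],"gripper":1}
  ]
}}

```text
time_s: 9.7
position: [0.642, -0.111, 0.2336]
tcp_rot: [[0.482, 0.876, 0.0], [0.876, -0.482, -0.001], [-0.001, 0.001, -1.0]]
force: [-0.9, -4.6, 4.9]
opening: 0.286
```

```bash
python3 r.py
```

```text
turned 18.09 deg Mz 0.173 M [-0.92  0.23  0.17] F [-0.9 -4.6  4.9] op 0.286 [ 0.642  -0.111   0.2336] t 9.7
```

Emit:
{"api": "arm_command", "payload": {
  "targets": [
    {"offset":[0,0,0],"rot":[0,0,1.5],"gripper":1},
    {"offset":[0,0,0],"rot":[0,0,3],"gripper":1}
  ]
}}

```text
time_s: 9.9
position: [0.6419, -0.1111, 0.2336]
tcp_rot: [[0.528, 0.85, 0.0], [0.85, -0.528, -0.001], [-0.001, 0.001, -1.0]]
force: [-1.9, -5.7, 5.2]
opening: 0.287
```

```bash
python3 - <<'E'
exec(open('r.py').read())
a=cap('scene')['frame'][190:260,245:345,::-1]
cv2.imwrite('pics/f.png',cv2.resize(a,None,fx=7,fy=7,interpolation=cv2.INTER_CUBIC))
E
```

```text
turned 21.08 deg Mz 0.177 M [-0.96  0.23  0.18] F [-1.9 -5.7  5.2] op 0.287 [ 0.6419 -0.1111  0.2336] t 9.9
```

View pics/f.png

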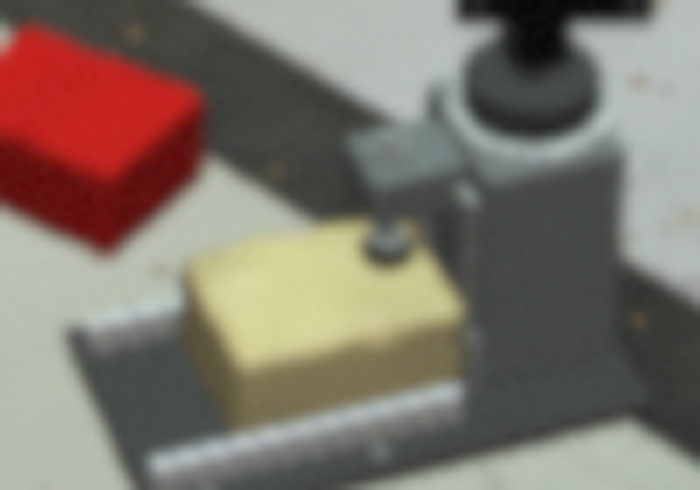

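The moving torque holds at about 0.175 N m, which is free friction, and the picture shows the foot coming down at (387,240). I keep turning and watch for a rise.

Emit:
{"api": "arm_command", "payload": {
  "targets": [
    {"offset":[0,0,0],"rot":[0,0,1.5],"gripper":1},
    {"offset":[0,0,0],"rot":[0,0,3],"gripper":1}
  ]
}}

```text
time_s: 10.15
position: [0.6419, -0.1111, 0.2336]
tcp_rot: [[0.571, 0.821, 0.0], [0.821, -0.571, -0.001], [-0.001, 0.001, -1.0]]
force: [-1.0, -6.0, 5.1]
opening: 0.288
```

```bash
python3 r.py
```

```text
turned 24.09 deg Mz 0.132 M [-1.04  0.26  0.13] F [-1.  -6.   5.1] op 0.288 [ 0.6419 -0.1111  0.2336] t 10.15
```

Emit:
{"api": "arm_command", "payload": {
  "targets": [
    {"offset":[0,0,0],"rot":[0,0,1.5],"gripper":1},
    {"offset":[0,0,0],"rot":[0,0,3],"gripper":1}
  ]
}}

```text
time_s: 10.35
position: [0.6418, -0.1112, 0.2335]
tcp_rot: [[0.614, 0.79, 0.0], [0.79, -0.614, -0.001], [-0.001, 0.001, -1.0]]
force: [-1.6, -5.2, 4.3]
opening: 0.292
```

```bash
python3 r.py
```

```text
turned 27.08 deg Mz 0.203 M [-1.08  0.32  0.2 ] F [-1.6 -5.2  4.3] op 0.292 [ 0.6418 -0.1112  0.2335] t 10.35
```

Emit:
{"api": "arm_command", "payload": {
  "targets": [
    {"offset":[0,0,0],"rot":[0,0,1.5],"gripper":1},
    {"offset":[0,0,0],"rot":[0,0,3],"gripper":1}
  ]
}}

```text
time_s: 10.55
position: [0.6418, -0.1113, 0.2335]
tcp_rot: [[0.654, 0.757, -0.0], [0.757, -0.654, -0.002], [-0.001, 0.001, -1.0]]
force: [-1.3, -6.2, 4.8]
opening: 0.289
```

```bash
python3 r.py
```

```text
turned 30.08 deg Mz 0.160 M [-1.15  0.31  0.16] F [-1.3 -6.2  4.8] op 0.289 [ 0.6418 -0.1113  0.2335] t 10.55
```

Emit:
{"api": "arm_command", "payload": {
  "targets": [
    {"offset":[-0.1,0.1,0],"rot":[0,0,1.5],"gripper":1},
    {"offset":[-0.1,0.1,0],"rot":[0,0,3],"gripper":1}
  ]
}}

```text
time_s: 10.75
position: [0.6417, -0.1117, 0.2335]
tcp_rot: [[0.693, 0.721, -0.001], [0.721, -0.693, 0.001], [0.0, -0.001, -1.0]]
force: [-1.3, -3.2, 4.8]
opening: 0.291
```

```bash
python3 r.py
```

```text
turned 33.11 deg Mz 0.178 M [-0.64  0.32  0.18] F [-1.3 -3.2  4.8] op 0.291 [ 0.6417 -0.1117  0.2335] t 10.75
```

Emit:
{"api": "arm_command", "payload": {
  "targets": [
    {"offset":[0,0,0],"rot":[0,0,1.5],"gripper":1},
    {"offset":[0,0,0],"rot":[0,0,3],"gripper":1}
  ]
}}

```text
time_s: 10.95
position: [0.6416, -0.1117, 0.2335]
tcp_rot: [[0.73, 0.684, -0.001], [0.684, -0.73, 0.0], [-0.0, -0.001, -1.0]]
force: [-2.0, -3.2, 6.1]
opening: 0.289
```

```bash
python3 r.py
```

```text
turned 36.09 deg Mz 0.195 M [-0.68  0.37  0.2 ] F [-2.  -3.2  6.1] op 0.289 [ 0.6416 -0.1117  0.2335] t 10.95
```

Emit:
{"api": "arm_command", "payload": {
  "targets": [
    {"offset":[0,0,0],"rot":[0,0,1.5],"gripper":1},
    {"offset":[0,0,0],"rot":[0,0,3],"gripper":1}
  ]
}}

```text
time_s: 11.15
position: [0.6416, -0.1118, 0.2335]
tcp_rot: [[0.764, 0.645, -0.001], [0.645, -0.764, 0.0], [-0.001, -0.001, -1.0]]
force: [-2.0, -4.0, 5.5]
opening: 0.289
```

```bash
python3 r.py
```

```text
turned 39.09 deg Mz 0.151 M [-0.81  0.41  0.15] F [-2.  -4.   5.5] op 0.289 [ 0.6416 -0.1118  0.2335] t 11.15
```

Emit:
{"api": "arm_command", "payload": {
  "targets": [
    {"offset":[0,0,0],"rot":[0,0,1.2],"gripper":1},
    {"offset":[0,0,0],"rot":[0,0,2.4],"gripper":1}
  ]
}}

```text
time_s: 11.35
position: [0.6415, -0.1118, 0.2335]
tcp_rot: [[0.791, 0.612, -0.001], [0.612, -0.791, 0.0], [-0.001, -0.001, -1.0]]
force: [-2.4, -4.4, 5.4]
opening: 0.29
```

```bash
python3 r.py
```

```text
turned 41.48 deg Mz 0.184 M [-0.81  0.42  0.18] F [-2.4 -4.4  5.4] op 0.290 [ 0.6415 -0.1118  0.2335] t 11.35
```

Emit:
{"api": "arm_command", "payload": {
  "targets": [
    {"offset":[0,0,0],"rot":[0,0,1.2],"gripper":1},
    {"offset":[0,0,0],"rot":[0,0,2.4],"gripper":1}
  ]
}}

```text
time_s: 11.55
position: [0.6415, -0.1119, 0.2335]
tcp_rot: [[0.815, 0.579, -0.001], [0.579, -0.815, 0.0], [-0.001, -0.001, -1.0]]
force: [-2.7, -4.2, 4.6]
opening: 0.293
```

```bash
python3 r.py
```

```text
turned 43.87 deg Mz 0.207 M [-0.81  0.46  0.21] F [-2.7 -4.2  4.6] op 0.293 [ 0.6415 -0.1119  0.2335] t 11.55
```

Emit:
{"api": "arm_command", "payload": {
  "targets": [
    {"offset":[0,0,0],"rot":[0,0,1.2],"gripper":1},
    {"offset":[0,0,0],"rot":[0,0,2.4],"gripper":1}
  ]
}}

```text
time_s: 11.75
position: [0.6414, -0.1119, 0.2335]
tcp_rot: [[0.839, 0.544, -0.001], [0.544, -0.839, 0.0], [-0.001, -0.001, -1.0]]
force: [-3.2, -3.6, 6.1]
opening: 0.289
```

```bash
python3 r.py
```

```text
turned 46.28 deg Mz 0.193 M [-0.81  0.54  0.19] F [-3.2 -3.6  6.1] op 0.289 [ 0.6414 -0.1119  0.2335] t 11.75
```

Emit:
{"api": "arm_command", "payload": {
  "targets": [
    {"offset":[0,0,0],"rot":[0,0,1.2],"gripper":1},
    {"offset":[0,0,0],"rot":[0,0,2.4],"gripper":1}
  ]
}}

```text
time_s: 11.95
position: [0.6414, -0.112, 0.2335]
tcp_rot: [[0.861, 0.509, -0.002], [0.509, -0.861, -0.0], [-0.001, -0.001, -1.0]]
force: [-2.2, -4.5, 6.0]
opening: 0.289
```

```bash
python3 - <<'E'
exec(open('r.py').read())
a=cap('scene')['frame'][200:250,270:330,::-1]
cv2.imwrite('pics/g.png',cv2.resize(a,None,fx=9,fy=9,interpolation=cv2.INTER_CUBIC))
E
```

```text
turned 48.68 deg Mz 0.179 M [-0.86  0.5   0.18] F [-2.2 -4.5  6. ] op 0.289 [ 0.6414 -0.112   0.2335] t 11.95
```

View pics/g.png

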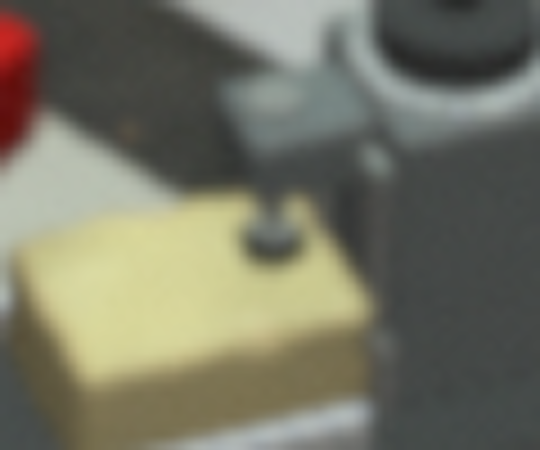

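Emit:
{"api": "arm_command", "payload": {
  "targets": [
    {"offset":[0,0,0],"rot":[0,0,1.2],"gripper":1},
    {"offset":[0,0,0],"rot":[0,0,2.4],"gripper":1}
  ]
}}

```text
time_s: 12.2
position: [0.6413, -0.112, 0.2335]
tcp_rot: [[0.882, 0.472, -0.002], [0.472, -0.882, -0.0], [-0.001, -0.001, -1.0]]
force: [-2.5, -5.4, 5.9]
opening: 0.286
```

```bash
python3 r.py
```

```text
turned 51.07 deg Mz 0.230 M [-0.82  0.56  0.23] F [-2.5 -5.4  5.9] op 0.286 [ 0.6413 -0.112   0.2335] t 12.2
```

Emit:
{"api": "arm_command", "payload": {
  "targets": [
    {"offset":[0,0,0],"rot":[0,0,1.2],"gripper":1},
    {"offset":[0,0,0],"rot":[0,0,2.4],"gripper":1}
  ]
}}

```text
time_s: 12.4
position: [0.6412, -0.112, 0.2335]
tcp_rot: [[0.901, 0.435, -0.002], [0.435, -0.901, -0.0], [-0.002, -0.001, -1.0]]
force: [-3.0, -3.9, 6.0]
opening: 0.288
```

```bash
python3 r.py
```

```text
turned 53.47 deg Mz 0.212 M [-0.86  0.54  0.21] F [-3.  -3.9  6. ] op 0.288 [ 0.6412 -0.112   0.2335] t 12.4
```

Emit:
{"api": "arm_command", "payload": {
  "targets": [
    {"offset":[0,0,0],"rot":[0,0,1.2],"gripper":1},
    {"offset":[0,0,0],"rot":[0,0,2.4],"gripper":1}
  ]
}}

```text
time_s: 12.6
position: [0.6412, -0.112, 0.2335]
tcp_rot: [[0.918, 0.397, -0.002], [0.397, -0.918, -0.0], [-0.002, -0.001, -1.0]]
force: [-3.8, -5.1, 5.4]
opening: 0.289
```

```bash
python3 r.py
```

```text
turned 55.87 deg Mz 0.209 M [-0.88  0.58  0.21] F [-3.8 -5.1  5.4] op 0.289 [ 0.6412 -0.112   0.2335] t 12.6
```

Emit:
{"api": "arm_command", "payload": {
  "targets": [
    {"offset":[0,0,0],"rot":[0,0,1.2],"gripper":1}
  ]
}}

```text
time_s: 12.7
position: [0.6411, -0.112, 0.2334]
tcp_rot: [[0.926, 0.377, -0.002], [0.377, -0.926, -0.0], [-0.002, -0.001, -1.0]]
force: [-3.0, -4.3, 6.1]
opening: 0.288
```

```bash
python3 r.py
```

```text
turned 57.07 deg Mz 0.161 M [-0.93  0.61  0.16] F [-3.  -4.3  6.1] op 0.288 [ 0.6411 -0.112   0.2334] t 12.7
```

Emit:
{"api": "arm_command", "payload": {
  "targets": [
    {"offset":[0,0,0],"rot":[0,0,1.2],"gripper":1}
  ]
}}

```text
time_s: 12.8
position: [0.6411, -0.112, 0.2334]
tcp_rot: [[0.934, 0.358, -0.002], [0.358, -0.934, -0.0], [-0.002, -0.001, -1.0]]
force: [-4.1, -5.1, 6.2]
opening: 0.291
```

```bash
python3 r.py
```

```text
turned 58.27 deg Mz 0.179 M [-0.89  0.6   0.18] F [-4.1 -5.1  6.2] op 0.291 [ 0.6411 -0.112   0.2334] t 12.8
```

Emit:
{"api": "arm_command", "payload": {
  "targets": [
    {"offset":[0,0,0],"rot":[0,0,1.2],"gripper":1}
  ]
}}

```text
time_s: 12.9
position: [0.6411, -0.1121, 0.2335]
tcp_rot: [[0.941, 0.338, -0.002], [0.338, -0.941, -0.0], [-0.002, -0.001, -1.0]]
force: [-3.8, -4.7, 6.8]
opening: 0.29
```

```bash
python3 r.py
```

```text
turned 59.47 deg Mz 0.214 M [-0.95  0.66  0.21] F [-3.8 -4.7  6.8] op 0.290 [ 0.6411 -0.1121  0.2335] t 12.9
```

Emit:
{"api": "arm_command", "payload": {
  "targets": [
    {"offset":[0,0,0],"rot":[0,0,1.2],"gripper":1}
  ]
}}

```text
time_s: 13.0
position: [0.6411, -0.1121, 0.2334]
tcp_rot: [[0.948, 0.318, -0.002], [0.318, -0.948, -0.0], [-0.002, -0.001, -1.0]]
force: [-3.1, -4.8, 5.3]
opening: 0.289
```

```bash
python3 r.py
```

```text
turned 60.67 deg Mz 0.237 M [-0.94  0.65  0.24] F [-3.1 -4.8  5.3] op 0.289 [ 0.6411 -0.1121  0.2334] t 13.0
```

Emit:
{"api": "arm_command", "payload": {
  "targets": [
    {"offset":[0,0,0],"rot":[0,0,1.2],"gripper":1}
  ]
}}

```text
time_s: 13.1
position: [0.641, -0.1121, 0.2334]
tcp_rot: [[0.954, 0.299, -0.003], [0.299, -0.954, -0.0], [-0.002, -0.001, -1.0]]
force: [-4.0, -5.8, 6.1]
opening: 0.29
```

```bash
python3 r.py
```

```text
turned 61.87 deg Mz 0.156 M [-0.88  0.65  0.16] F [-4.  -5.8  6.1] op 0.290 [ 0.641  -0.1121  0.2334] t 13.1
```

Emit:
{"api": "arm_command", "payload": {
  "targets": [
    {"offset":[0,0,0],"rot":[0,0,1.2],"gripper":1}
  ]
}}

```text
time_s: 13.2
position: [0.641, -0.1121, 0.2335]
tcp_rot: [[0.96, 0.279, -0.003], [0.279, -0.96, -0.0], [-0.003, -0.0, -1.0]]
force: [-2.7, -4.1, 5.7]
opening: 0.292
```

```bash
python3 r.py
```

```text
turned 63.07 deg Mz 0.259 M [-0.92  0.61  0.26] F [-2.7 -4.1  5.7] op 0.292 [ 0.641  -0.1121  0.2335] t 13.2
```

Emit:
{"api": "arm_command", "payload": {
  "targets": [
    {"offset":[0,0,0],"rot":[0,0,1.2],"gripper":1}
  ]
}}

```text
time_s: 13.3
position: [0.641, -0.1121, 0.2334]
tcp_rot: [[0.966, 0.258, -0.003], [0.258, -0.966, -0.0], [-0.003, -0.0, -1.0]]
force: [-2.8, -4.9, 6.4]
opening: 0.291
```

```bash
python3 r.py
```

```text
turned 64.26 deg Mz 0.271 M [-0.93  0.67  0.27] F [-2.8 -4.9  6.4] op 0.291 [ 0.641  -0.1121  0.2334] t 13.3
```

```bash
cat > st.py <<'E'
from h import *
m=[];t=[]
for i in range(12):
    s=bot.read_state();m.append(s['moment'][2]);t.append(s['tau'][5]);viewer.capture('top')
m=np.array(m);t=np.array(t);print('Mz',m.round(3),'mean',m.mean().round(4),'\ntau6',t.round(3),'mean',t[2:].mean().round(4))
E
python3 st.py
```

```text
Mz [0.271 0.134 0.116 0.151 0.114 0.126 0.123 0.183 0.174 0.142 0.182 0.2  ] mean 0.1596 
tau6 [0.072 0.214 0.198 0.147 0.137 0.136 0.136 0.136 0.136 0.136 0.136 0.136] mean 0.1432
```

Emit:
{"api": "arm_command", "payload": {
  "targets": [
    {"offset":[0,0,0],"rot":[0,0,0.6],"gripper":1},
    {"offset":[0,0,0],"rot":[0,0,1.2],"gripper":1}
  ]
}}

```text
time_s: 14.1
position: [0.6409, -0.1121, 0.2335]
tcp_rot: [[0.971, 0.239, -0.003], [0.239, -0.971, -0.0], [-0.003, -0.0, -1.0]]
force: [-3.9, -5.1, 6.3]
opening: 0.289
```

```bash
python3 st.py;python3 r.py
```

```text
Mz [0.252 0.191 0.148 0.108 0.202 0.171 0.181 0.147 0.106 0.167 0.186 0.148] mean 0.1672 
tau6 [0.146 0.206 0.194 0.17  0.166 0.165 0.165 0.165 0.165 0.165 0.165 0.165] mean 0.1684
turned 65.42 deg Mz 0.196 M [-0.92  0.69  0.2 ] F [-3.6 -4.7  6.4] op 0.289 [ 0.6409 -0.1121  0.2334] t 14.7
```

Emit:
{"api": "arm_command", "payload": {
  "targets": [
    {"offset":[0,0,0],"rot":[0,0,0.6],"gripper":1},
    {"offset":[0,0,0],"rot":[0,0,1.2],"gripper":1}
  ]
}}

```text
time_s: 14.9
position: [0.6409, -0.1121, 0.2334]
tcp_rot: [[0.976, 0.218, -0.003], [0.218, -0.976, -0.0], [-0.003, -0.0, -1.0]]
force: [-3.5, -4.6, 6.9]
opening: 0.292
```

```bash
python3 st.py;python3 r.py
```

```text
Mz [0.23  0.221 0.176 0.108 0.196 0.183 0.159 0.217 0.187 0.171 0.142 0.22 ] mean 0.1842 
tau6 [0.155 0.215 0.203 0.179 0.174 0.174 0.174 0.174 0.174 0.174 0.174 0.174] mean 0.1773
turned 66.62 deg Mz 0.179 M [-0.92  0.68  0.18] F [-3.6 -5.1  6.3] op 0.293 [ 0.6409 -0.1121  0.2334] t 15.5
```

Emit:
{"api": "arm_command", "payload": {
  "targets": [
    {"offset":[0,0,0],"rot":[0,0,0.6],"gripper":1},
    {"offset":[0,0,0],"rot":[0,0,1.2],"gripper":1}
  ]
}}

```text
time_s: 15.7
position: [0.6409, -0.1121, 0.2334]
tcp_rot: [[0.98, 0.198, -0.003], [0.198, -0.98, -0.0], [-0.003, -0.0, -1.0]]
force: [-4.2, -6.0, 7.3]
opening: 0.294
```

```bash
python3 st.py;python3 r.py
```

```text
Mz [0.218 0.24  0.189 0.149 0.188 0.183 0.206 0.243 0.165 0.189 0.168 0.179] mean 0.1931 
tau6 [0.164 0.224 0.212 0.188 0.183 0.183 0.183 0.183 0.183 0.183 0.183 0.183] mean 0.1863
turned 67.82 deg Mz 0.217 M [-0.98  0.73  0.22] F [-4.6 -5.4  6.8] op 0.291 [ 0.6409 -0.1121  0.2334] t 16.3
```

tau6 is nearly noise-free when settled and rises 0.009 N m per 1.2°, close to the loaded slope of 0.0105. So the foot has touched. To get a clean free baseline, I'll back off and re-approach with the same step pattern.

```bash
cat > q.py <<'E'
from h import *
s=bot.read_state();R=np.array(s['tcp_rot'])
print('turned %.2f tau6 %.4f op %.3f F %s t %.2f'%(79.24-np.degrees(np.arctan2(R[1,0],R[0,0])),s['tau'][5],s['opening'],np.round(s['force'],1),s['time_s']))
E
```

Emit:
{"api": "arm_command", "payload": {
  "targets": [
    {"offset":[0,0,0],"rot":[0,0,-3],"gripper":1},
    {"offset":[0,0,0],"rot":[0,0,-6],"gripper":1},
    {"offset":[0,0,0],"rot":[0,0,-9],"gripper":1},
    {"offset":[0,0,0],"rot":[0,0,-12],"gripper":1},
    {"offset":[0,0,0],"rot":[0,0,-15],"gripper":1},
    {"offset":[0,0,0],"rot":[0,0,-18],"gripper":1},
    {"offset":[0,0,0],"rot":[0,0,-22],"gripper":1},
    {"offset":[0,0,0],"rot":[0,0,-22],"gripper":1}
  ]
}}

```text
time_s: 17.1
position: [0.6414, -0.1118, 0.2335]
tcp_rot: [[0.835, 0.551, -0.001], [0.551, -0.835, 0.001], [-0.001, -0.001, -1.0]]
force: [-1.7, -4.5, 5.2]
opening: 0.289
```

```bash
python3 q.py
```

```text
turned 45.83 tau6 -0.2364 op 0.289 F [-1.7 -4.5  5.2] t 17.10
```

Emit:
{"api": "arm_command", "payload": {
  "targets": [
    {"offset":[0,0,0],"rot":[0,0,1.2],"gripper":1},
    {"offset":[0,0,0],"rot":[0,0,1.8],"gripper":1},
    {"offset":[0,0,0],"rot":[0,0,2.4],"gripper":1},
    {"offset":[0,0,0],"rot":[0,0,3],"gripper":1},
    {"offset":[0,0,0],"rot":[0,0,3],"gripper":1},
    {"offset":[0,0,0],"rot":[0,0,3],"gripper":1},
    {"offset":[0,0,0],"rot":[0,0,3],"gripper":1},
    {"offset":[0,0,0],"rot":[0,0,3],"gripper":1}
  ]
}}

```text
time_s: 17.9
position: [0.6414, -0.112, 0.2335]
tcp_rot: [[0.863, 0.506, -0.001], [0.506, -0.863, 0.0], [-0.001, -0.001, -1.0]]
force: [-2.4, -4.5, 5.2]
opening: 0.292
```

```bash
python3 q.py
```

```text
turned 48.84 tau6 0.1336 op 0.292 F [-2.4 -4.5  5.2] t 17.90
```

Emit:
{"api": "arm_command", "payload": {
  "targets": [
    {"offset":[0,0,0],"rot":[0,0,0.6],"gripper":1},
    {"offset":[0,0,0],"rot":[0,0,1.2],"gripper":1},
    {"offset":[0,0,0],"rot":[0,0,1.2],"gripper":1},
    {"offset":[0,0,0],"rot":[0,0,1.2],"gripper":1},
    {"offset":[0,0,0],"rot":[0,0,1.2],"gripper":1},
    {"offset":[0,0,0],"rot":[0,0,1.2],"gripper":1}
  ]
}}

```text
time_s: 18.5
position: [0.6413, -0.112, 0.2335]
tcp_rot: [[0.873, 0.488, -0.002], [0.488, -0.873, 0.0], [-0.001, -0.001, -1.0]]
force: [-2.2, -4.0, 5.6]
opening: 0.292
```

```bash
python3 q.py
```

```text
turned 50.04 tau6 0.1317 op 0.292 F [-2.2 -4.   5.6] t 18.50
```

Emit:
{"api": "arm_command", "payload": {
  "targets": [
    {"offset":[0,0,0],"rot":[0,0,0.6],"gripper":1},
    {"offset":[0,0,0],"rot":[0,0,1.2],"gripper":1},
    {"offset":[0,0,0],"rot":[0,0,1.2],"gripper":1},
    {"offset":[0,0,0],"rot":[0,0,1.2],"gripper":1},
    {"offset":[0,0,0],"rot":[0,0,1.2],"gripper":1},
    {"offset":[0,0,0],"rot":[0,0,1.2],"gripper":1}
  ]
}}

```text
time_s: 19.1
position: [0.6413, -0.112, 0.2335]
tcp_rot: [[0.883, 0.47, -0.002], [0.47, -0.883, 0.0], [-0.001, -0.001, -1.0]]
force: [-3.2, -4.6, 5.1]
opening: 0.289
```

```bash
python3 q.py
```

```text
turned 51.23 tau6 0.1317 op 0.289 F [-3.2 -4.6  5.1] t 19.10
```

A clean free baseline of 0.1317, flat. I continue forward in 2.4° steps to find the kink.

Emit:
{"api": "arm_command", "payload": {
  "targets": [
    {"offset":[0,0,0],"rot":[0,0,2],"gripper":1},
    {"offset":[0,0,0],"rot":[0,0,4.0],"gripper":1},
    {"offset":[0,0,0],"rot":[0,0,4.6],"gripper":1},
    {"offset":[0,0,0],"rot":[0,0,5.2],"gripper":1},
    {"offset":[0,0,0],"rot":[0,0,5.2],"gripper":1},
    {"offset":[0,0,0],"rot":[0,0,5.2],"gripper":1},
    {"offset":[0,0,0],"rot":[0,0,5.2],"gripper":1},
    {"offset":[0,0,0],"rot":[0,0,5.2],"gripper":1}
  ]
}}

```text
time_s: 19.9
position: [0.6412, -0.112, 0.2335]
tcp_rot: [[0.922, 0.388, -0.002], [0.388, -0.922, -0.0], [-0.002, -0.001, -1.0]]
force: [-3.1, -4.0, 6.0]
opening: 0.293
```

```bash
python3 q.py
```

```text
turned 56.43 tau6 0.1365 op 0.293 F [-3.1 -4.   6. ] t 19.90
```

Emit:
{"api": "arm_command", "payload": {
  "targets": [
    {"offset":[0,0,0],"rot":[0,0,0.6],"gripper":1},
    {"offset":[0,0,0],"rot":[0,0,1.2],"gripper":1},
    {"offset":[0,0,0],"rot":[0,0,1.8],"gripper":1},
    {"offset":[0,0,0],"rot":[0,0,2.4],"gripper":1},
    {"offset":[0,0,0],"rot":[0,0,2.4],"gripper":1},
    {"offset":[0,0,0],"rot":[0,0,2.4],"gripper":1},
    {"offset":[0,0,0],"rot":[0,0,2.4],"gripper":1},
    {"offset":[0,0,0],"rot":[0,0,2.4],"gripper":1}
  ]
}}

```text
time_s: 20.7
position: [0.6411, -0.1121, 0.2335]
tcp_rot: [[0.937, 0.349, -0.002], [0.349, -0.937, -0.0], [-0.002, -0.001, -1.0]]
force: [-3.3, -4.4, 6.4]
opening: 0.29
```

```bash
python3 q.py
```

```text
turned 58.83 tau6 0.1324 op 0.290 F [-3.3 -4.4  6.4] t 20.70
```

Emit:
{"api": "arm_command", "payload": {
  "targets": [
    {"offset":[0,0,0],"rot":[0,0,0.6],"gripper":1},
    {"offset":[0,0,0],"rot":[0,0,1.2],"gripper":1},
    {"offset":[0,0,0],"rot":[0,0,1.8],"gripper":1},
    {"offset":[0,0,0],"rot":[0,0,2.4],"gripper":1},
    {"offset":[0,0,0],"rot":[0,0,2.4],"gripper":1},
    {"offset":[0,0,0],"rot":[0,0,2.4],"gripper":1},
    {"offset":[0,0,0],"rot":[0,0,2.4],"gripper":1},
    {"offset":[0,0,0],"rot":[0,0,2.4],"gripper":1}
  ]
}}

```text
time_s: 21.5
position: [0.641, -0.1121, 0.2335]
tcp_rot: [[0.951, 0.309, -0.002], [0.309, -0.951, -0.0], [-0.002, -0.001, -1.0]]
force: [-2.5, -4.5, 6.4]
opening: 0.286
```

```bash
python3 q.py
```

```text
turned 61.23 tau6 0.1353 op 0.286 F [-2.5 -4.5  6.4] t 21.50
```

Emit:
{"api": "arm_command", "payload": {
  "targets": [
    {"offset":[0,0,0],"rot":[0,0,0.6],"gripper":1},
    {"offset":[0,0,0],"rot":[0,0,1.2],"gripper":1},
    {"offset":[0,0,0],"rot":[0,0,1.8],"gripper":1},
    {"offset":[0,0,0],"rot":[0,0,2.4],"gripper":1},
    {"offset":[0,0,0],"rot":[0,0,2.4],"gripper":1},
    {"offset":[0,0,0],"rot":[0,0,2.4],"gripper":1},
    {"offset":[0,0,0],"rot":[0,0,2.4],"gripper":1},
    {"offset":[0,0,0],"rot":[0,0,2.4],"gripper":1}
  ]
}}

```text
time_s: 22.3
position: [0.641, -0.1121, 0.2335]
tcp_rot: [[0.963, 0.269, -0.003], [0.269, -0.963, -0.0], [-0.003, -0.0, -1.0]]
force: [-2.9, -4.6, 7.1]
opening: 0.288
```

```bash
python3 q.py
```

```text
turned 63.63 tau6 0.1520 op 0.288 F [-2.9 -4.6  7.1] t 22.30
```

Emit:
{"api": "arm_command", "payload": {
  "targets": [
    {"offset":[0,0,0],"rot":[0,0,0.6],"gripper":1},
    {"offset":[0,0,0],"rot":[0,0,1.2],"gripper":1},
    {"offset":[0,0,0],"rot":[0,0,1.8],"gripper":1},
    {"offset":[0,0,0],"rot":[0,0,2.4],"gripper":1},
    {"offset":[0,0,0],"rot":[0,0,2.4],"gripper":1},
    {"offset":[0,0,0],"rot":[0,0,2.4],"gripper":1},
    {"offset":[0,0,0],"rot":[0,0,2.4],"gripper":1},
    {"offset":[0,0,0],"rot":[0,0,2.4],"gripper":1}
  ]
}}

```text
time_s: 23.1
position: [0.6409, -0.1121, 0.2334]
tcp_rot: [[0.974, 0.229, -0.003], [0.229, -0.974, -0.0], [-0.003, -0.0, -1.0]]
force: [-3.4, -4.4, 6.9]
opening: 0.292
```

```bash
python3 q.py
```

```text
turned 66.02 tau6 0.1695 op 0.292 F [-3.4 -4.4  6.9] t 23.10
```

The kink is clear: touch at about 60.8°, slope about 0.0072 N m per degree. 10 N should be near 72.5°, so I turn 6.8° more.

Emit:
{"api": "arm_command", "payload": {
  "targets": [
    {"offset":[0,0,0],"rot":[0,0,1.5],"gripper":1},
    {"offset":[0,0,0],"rot":[0,0,3],"gripper":1},
    {"offset":[0,0,0],"rot":[0,0,4.5],"gripper":1},
    {"offset":[0,0,0],"rot":[0,0,4.5],"gripper":1},
    {"offset":[0,0,0],"rot":[0,0,4.5],"gripper":1},
    {"offset":[0,0,0],"rot":[0,0,4.5],"gripper":1}
  ]
}}

```text
time_s: 23.7
position: [0.6408, -0.1122, 0.2335]
tcp_rot: [[0.988, 0.152, -0.003], [0.152, -0.988, -0.0], [-0.003, -0.0, -1.0]]
force: [-3.2, -5.0, 5.9]
opening: 0.287
```

```bash
python3 q.py
```

```text
turned 70.52 tau6 0.1722 op 0.287 F [-3.2 -5.   5.9] t 23.70
```

Emit:
{"api": "arm_command", "payload": {
  "targets": [
    {"offset":[0,0,0],"rot":[0,0,0.6],"gripper":1},
    {"offset":[0,0,0],"rot":[0,0,1.2],"gripper":1},
    {"offset":[0,0,0],"rot":[0,0,1.8],"gripper":1},
    {"offset":[0,0,0],"rot":[0,0,2.3],"gripper":1},
    {"offset":[0,0,0],"rot":[0,0,2.3],"gripper":1},
    {"offset":[0,0,0],"rot":[0,0,2.3],"gripper":1},
    {"offset":[0,0,0],"rot":[0,0,2.3],"gripper":1},
    {"offset":[0,0,0],"rot":[0,0,2.3],"gripper":1}
  ]
}}

```text
time_s: 24.5
position: [0.6407, -0.1122, 0.2334]
tcp_rot: [[0.994, 0.112, -0.003], [0.112, -0.994, -0.0], [-0.003, 0.0, -1.0]]
force: [-3.6, -5.1, 6.6]
opening: 0.289
```

```bash
python3 q.py
```

```text
turned 72.81 tau6 0.2236 op 0.289 F [-3.6 -5.1  6.6] t 24.50
```

Torque gives about 9.2 N and angle about 10.5 N, so the two agree. Releasing and lifting straight up.

Emit:
{"api": "arm_command", "payload": {
  "targets": [
    {"offset":[0,0,0],"rot":[0,0,0],"gripper":0.65},
    {"offset":[0,0,0],"rot":[0,0,0],"gripper":0.55},
    {"offset":[0,0,0],"rot":[0,0,0],"gripper":0.4},
    {"offset":[0,0,0],"rot":[0,0,0],"gripper":0.4},
    {"offset":[0,0,-2],"rot":[0,0,0],"gripper":0.4},
    {"offset":[0,0,-6],"rot":[0,0,0],"gripper":0.4},
    {"offset":[0,0,-10],"rot":[0,0,0],"gripper":0.4},
    {"offset":[0,0,-10],"rot":[0,0,0],"gripper":0.4}
  ]
}}

```text
time_s: 25.3
position: [0.6449, -0.1123, 0.3399]
tcp_rot: [[0.994, 0.112, 0.013], [0.112, -0.994, -0.004], [0.012, 0.005, -1.0]]
force: [0.1, 0.1, 0.3]
opening: 0.6
```

```bash
python3 - <<'E'
exec(open('r.py').read())
a=cap('scene')['frame'][160:270,245:350,::-1]
cv2.imwrite('pics/i.png',cv2.resize(a,None,fx=5,fy=5,interpolation=cv2.INTER_CUBIC))
E
```

```text
turned 72.79 deg Mz 0.041 M [-0.09  0.06  0.04] F [0.1 0.1 0.3] op 0.600 [ 0.6449 -0.1123  0.3399] t 25.3
```

View pics/i.png

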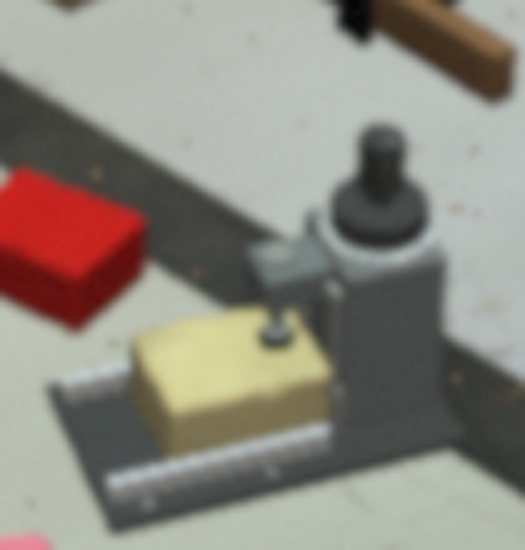

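The gripper is clear of everything, the block is home against the stop, and the foot rests on it at (275,335). Handing in.

```bash
python3 -c "
from rig import ticket
print(ticket.hand_in())"
```

```text
the job is handed in; nothing more can be done
None
```

The block is home against the stop, and the foot bears on it with an estimated 9–10.5 N. The job was handed in at about 25 s; it reports no verdict.

- **Push:** I pushed the wax block gently until it stopped where the fitted geometry puts home. Sliding took about 2–3 N. I confirmed the stop with about 12 N along the channel.
- **Knob:** I gripped only the fine knob, with the fingertips about 17 mm above the outer ring, and turned it clockwise. I went past the touch, backed off 22° for a free baseline and came forward again. That put the touch at about 60.8°, and I stopped at 72.8°.
- **Foot force:** Torque gives about 9.2 N (0.092 N m above the baseline). Angle past the touch gives about 10.5 N. The measured torque slope was about 17% below the nominal value, which explains the gap. One torque reading along the way (70.5°, faster step) was also lower than the trend.
- **Final check:** After release the tool force read about zero. The last picture shows the block home, the foot on it and the gripper clear.
- **Not measured:** I did not measure the ring mark. Forces on the knob stayed under 10 N and the twist well below what turns the ring. I did not measure the bystanders afterwards either; the arm never came near them.

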